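# Set three open meters to test mode in order

### The job

Get the three open electricity meters on the bench ready for testing: with a light touch, press down the white test key on top of the large round meter, then the one on the rectangular meter, and last the one on the small round meter, each fully down, where it stays. Keep strictly to that order, do not push hard, do not lift or shove the meters, and leave everything else where it is.

Things in the scene. Friction and masses are not known exactly. Their poses are not given: they have to be found in the camera images.
- meter_large: The large round open meter, lying loose on its back: black round base 130 mm in diameter and 30 mm thick with a terminal block (90 mm wide, 32 mm tall) on its -x side, 151 mm long over all, about 1 kg; base centre 15 mm along +x from origin. Origin on its underside, z up. Bare works on top reach 28 mm above the base; the white test key on a grey pillar is its tallest and only white part, 30 mm along +x and 26 mm along +y of the origin.
- key_large_top (a point): Centre of the top face of the large round meter's test key: a flat white round plunger 22 mm in diameter, pressed straight down; its top is 78 mm above the table when fully up, and the grey pillar (30 mm in diameter) under it ends 60 mm above the table. The point moves with the cap.
- key_large (a joint): How far this key is pressed, in m: 0 fully up, 0.010 fully down on its stop. It starts 0 to 2 mm down. About 2 N moves it (a little more when quick), the same all the way, and it stays where it is left; it cannot be pulled up again. Its white cap is cushioned on a spring (1 mm of give per 2 N, 8 mm at most), so the cap goes down about 1 mm before the key moves and gives further once the key is on its stop; the give is not counted in this value.
- meter_rect: The rectangular open meter, lying loose on its back: black rectangular base 96 x 130 mm (x, y) and 30 mm thick, about 0.9 kg. Origin on its underside, z up. Bare works on top reach 28 mm above the base; the white test key on a grey pillar is its tallest and only white part, 10 mm along +x and 38 mm along -y of the origin.
- key_rect_top (a point): Centre of the top face of the rectangular meter's test key: a flat white round plunger 22 mm in diameter, pressed straight down; its top is 68 mm above the table when fully up, and the grey pillar (30 mm in diameter) under it ends 50 mm above the table. The point moves with the cap.
- key_rect (a joint): How far this key is pressed, in m: 0 fully up, 0.010 fully down on its stop. It starts 0 to 2 mm down. About 2 N moves it (a little more when quick), the same all the way, and it stays where it is left; it cannot be pulled up again. Its white cap is cushioned on a spring (1 mm of give per 2 N, 8 mm at most), so the cap goes down about 1 mm before the key moves and gives further once the key is on its stop; the give is not counted in this value.
- meter_small: The small round open meter, lying loose on its back: black round base 88 mm in diameter and 26 mm thick with a terminal block (60 mm wide, 28 mm tall) on its -x side, 107 mm long over all, about 0.7 kg; base centre 10 mm along +x from origin. Origin on its underside, z up. Bare works on top reach 28 mm above the base; the white test key on a grey pillar is its tallest and only white part, 26 mm along +x and 14 mm along -y of the origin.
- key_small_top (a point): Centre of the top face of the small round meter's test key: a flat white round plunger 22 mm in diameter, pressed straight down; its top is 60 mm above the table when fully up, and the grey pillar (30 mm in diameter) under it ends 42 mm above the table. The point moves with the cap.
- key_small (a joint): How far this key is pressed, in m: 0 fully up, 0.010 fully down on its stop. It starts 0 to 2 mm down. About 2 N moves it (a little more when quick), the same all the way, and it stays where it is left; it cannot be pulled up again. Its white cap is cushioned on a spring (1 mm of give per 2 N, 8 mm at most), so the cap goes down about 1 mm before the key moves and gives further once the key is on its stop; the give is not counted in this value.
- covered_meter: Bystander: a round meter of 104 mm diameter, 80 mm tall, closed under a clear domed cover, standing at the far side; origin at the centre of its underside.
- screwdriver: Bystander: screwdriver, 160 mm long, 20 mm wide, 18 mm high, black square handle, lying among the meters; origin on the table near its middle, x along the blade.
- plug_weight: Bystander: upright brass cylinder 32 mm in diameter, 35 mm tall, standing among the meters; origin at the centre of its underside.
- parts_bowl: Bystander: glass bowl 100 mm across, 45 mm tall; origin at the centre of its underside.
- terminal_cover: Bystander: black plastic cover block 40 x 90 mm, 30 mm tall; origin at the centre of its underside.
- scan_head: Bystander: grey reading head 130 x 36 mm plus a 30 mm nose along its +x, 28 mm tall, lying at the left; origin at the centre of its underside.
- seal_box: Bystander: cardboard box 90 x 60 mm, 40 mm tall, lying at the right; origin at the centre of its underside.
Not all that is in view belongs to the job. What is shaped like the meter_small but yellow is not meant.

How it is judged:
On the way, in this order (a step that is already met when the one before it is completed fails the run):
1. the large round meter's key is down (value of joint key_large above 0.006 m), for 0.1 s.
2. the rectangular meter's key is down (value of joint key_rect above 0.006 m), for 0.1 s.
3. the small round meter's key is down (value of joint key_small above 0.006 m), for 0.1 s.
At the end, for the whole second after the job is handed in: All three keys are pressed down by more than 6 mm of their 10 mm; the meters lie flat (within 0.1 rad), still, within 20 mm of where they were; every bystander is within 15 mm of where it was (value of joint each of key_large, key_rect, key_small above 0.006 m and distance of each of meter_large, meter_rect, meter_small from where it was at the start of the episode below 0.02 m and angle between each of meter_large, meter_rect, meter_small's own z axis and vertical below 0.1 rad and linear speed of each of meter_large, meter_rect, meter_small below 0.02 m/s and distance of each of covered_meter, screwdriver, plug_weight, parts_bowl, terminal_cover, scan_head, seal_box from where it was at the start of the episode below 0.015 m); the robot touches nothing.
It fails at once if the rectangular meter's key is pressed (over 4 mm) before the large round meter's key is down (over 6 mm) (value of joint key_rect above 0.004 m and value of joint key_large below 0.006 m).
It fails at once if the small round meter's key is pressed (over 4 mm) before the rectangular meter's key is down (over 6 mm) (value of joint key_small above 0.004 m and value of joint key_rect below 0.006 m).
It fails at once if a meter or its key is pushed with more than 25 N by the robot (contact force between any of the fingers, the arm and meter_large above 25 N or contact force between any of the fingers, the arm and meter_rect above 25 N or contact force between any of the fingers, the arm and meter_small above 25 N).
It fails at once if a meter is lifted by more than 10 mm, tipped by more than 0.15 rad or shoved by more than 20 mm (height (world z) of any of meter_large, meter_rect, meter_small above 0.01 m or angle between any of meter_large, meter_rect, meter_small's own z axis and vertical above 0.15 rad or distance of any of meter_large, meter_rect, meter_small from where it was at the start of the episode above 0.02 m).
It fails at once if a bystander is moved by more than 15 mm (distance of any of covered_meter, screwdriver, plug_weight, parts_bowl, terminal_cover, scan_head, seal_box from where it was at the start of the episode above 0.015 m).
It also fails if it takes over 48 s, if anything falls off the work surface, if the arm or the gripper's body presses on something with over 40 N, if the wrist force passes 120 N, or if a joint passes its speed limit or range.

### The arm

A 6-joint arm with a two-finger parallel gripper is mounted at the origin on the work surface. World frame = base frame: x ahead of the robot, y to its left, z up, the work surface at z = 0. Lengths are in m, angles in rad, forces in N, time in s.
With the tool pointing down it reaches from about 0.25 to 0.725 m from the base axis. Payload 9.7 kg.
Tool frame: the origin (TCP) lies midway between the tips of the shut fingers; the grasp point (between the pads) lies 19 mm behind it; z points along the fingers, x is the direction in which the jaws open and shut, and the axes are right-handed (so a half turn about z gives the same grasp; the last joint's range is limited). The gripper opens to 85 mm and grips with 20 to 120 N. Pads are 22 mm wide; open, the fingers measure 114 mm over their backs; the gripper's body (76 mm by 85 mm) begins 54 mm behind the grasp point. The pads swing forward as they close: fully open they stand 13 mm farther back than shut.
Start: joints at [-1.282, 0.087, 0.176, 1.66, 0, 1.571], TCP at [0.157, -0.527, 0.231] pointing down, gripper open.
Joint ranges: [-3.13, 3.13], [-0.85, 1.81], [-1.15, 1.24], [-2.2, 2.28], [-1.44, 1.52], [-3.14, 3.14]. Speed limits (rad/s): [2.22, 2.22, 2.57, 3.14, 3.14, 3.14].

### API

Orientations are given as [roll, pitch, yaw] about the fixed x, y, z axes, in that order (R = Rz(yaw) Ry(pitch) Rx(roll)).
In Python, from cell import reach, servo_line, goto_joints, set_gripper, dwell, solve_ik, sense, snapshot, MotionError, close_job gives the robot as it stands. The module is installed in compiled form; this text tells all that it offers. Calls block until the motion is done:
- reach(position, orientation): joint-space move of the TCP to a pose.
- servo_line(position, ori=None, max_speed=0.15, stop_force=None): straight line of the TCP; ori=None keeps the orientation; max_speed is the mean speed in m/s. With stop_force (N) it stops when the force on the tool has changed by that much, and returns True; else False.
- goto_joints(angles): joint-space move.
- set_gripper(opening, squeeze=None): finger opening in m; squeeze is the grip in N (None keeps the last); returns when the fingers have stopped.
- dwell(seconds).
- solve_ik(position, orientation): joint angles nearest the present ones, or None.
- sense(): the state.
- snapshot(name): name is "side" or "top" or "wrist"; returns a dict with "color" (400x640x3 uint8, red, green, blue), "depth" (400x640 float32, m along the optical axis (not along the pixel's ray), 0 where there is no reading), "mtx" (3x3 intrinsics, pixels), "dist_coeffs" ([k1, k2, p1, p2, k3] as OpenCV has them; the pictures are not rectified), "R" (3x3) and "t" (3): a world point X has camera coordinates R X + t. Camera axes: x right, y down, z forward; pixel columns grow to the right and rows downward; lengths in m; the calibration is good to about 2 mm. A picture is of the moment at which its call begins.
A pose or a line that the arm cannot do raises MotionError and nothing moves.
- close_job(): hands the job in, once; it reports no verdict.
The state is a dict: "t": time; "joints": joint angles; "dq": joint speeds; "joint_efforts": joint torques, N m; "tool_pos": TCP position; "tcp_rot": TCP orientation; "wrist_force": force on the tool from outside, world axes, zero at the start; "moment": the same for the moment, N m; "width": finger opening in m.
Only numpy, scipy, OpenCV 4.12 (cv2) and the standard library are available. Lean on these libraries where they do the work, as an engineer would, in place of code of your own. Each camera call takes 0.05 s, during which the arm holds its last target.

## Working session

There is one attempt and no reset: what is moved stays moved. The work goes in short steps, each a Python script; the robot and the scene stay as the last script left them, time stands still between calls to the robot, and variables do not carry over. Pictures are saved under pics/ and viewed, and the job is handed in when it is done.

```bash
mkdir -p pics; python3 - <<'E'
from cell import *
import cv2,numpy as np,pickle
s=sense();print(s['t'],s['tool_pos'],s['tcp_rot'],s['wrist_force'],s['width'])
for n in ['top','side']:
    d=snapshot(n);pickle.dump(d,open(n+'.pkl','wb'));cv2.imwrite(f'pics/{n}0.png',d['color'][:,:,::-1]);print(n,d['mtx'],d['dist_coeffs'],-d['R'].T@d['t'])
E
```

```text
0.0 [ 0.15657713 -0.5269951   0.23058246] [ 3.14157100e+00  1.33367354e-03 -1.28199347e+00] [ 0.34408167  0.31098174 -0.67842126] 0.0853438647711546
top [[436.49126972   0.         315.59641334]
 [  0.         436.49126972 198.53049281]
 [  0.           0.           1.        ]] [-0.03197174  0.          0.          0.          0.        ] [ 0.50869591 -0.01019667  1.46951704]
side [[373.99426412   0.         317.82150599]
 [  0.         373.99426412 198.81350067]
 [  0.           0.           1.        ]] [-0.08759304  0.          0.          0.          0.        ] [ 0.30325518 -0.67980115  0.7506415 ]
```

View pics/top0.png

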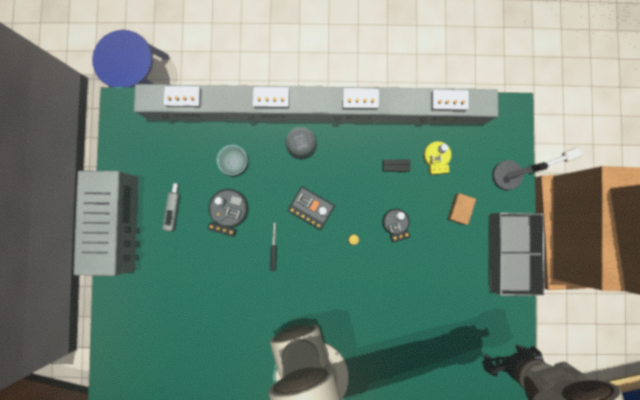

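View pics/side0.png

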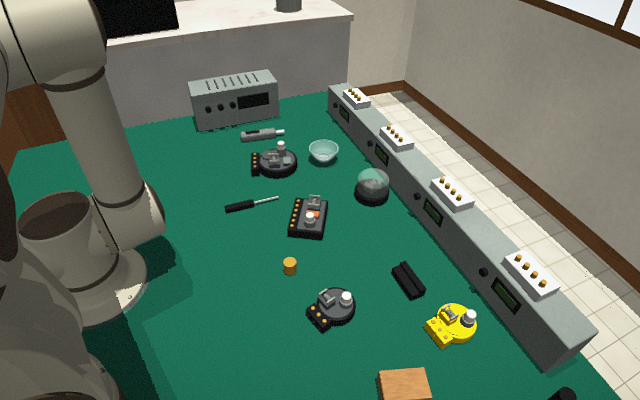

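The top view shows the large meter near (228,208), the rectangular one near (312,207), the small one near (397,222), and the yellow decoy at (438,157). Next I'll find the white caps in both views.

```bash
cat > h.py <<'E'
import cv2,numpy as np
def ray(d,uv):
    p=cv2.undistortPoints(np.array([[uv]],float),d['mtx'],d['dist_coeffs'])[0,0]
    return np.array([p[0],p[1],1.])
def at_depth(d,uv,z): return d['R'].T@(ray(d,uv)*z-d['t'])
def at_height(d,uv,h):
    c=-d['R'].T@d['t'];v=d['R'].T@ray(d,uv);return c+v*(h-c[2])/v[2]
def proj(d,X):
    return cv2.projectPoints(np.array([X],float),cv2.Rodrigues(d['R'])[0],d['t'],d['mtx'],d['dist_coeffs'])[0][0,0]
def blobs(d,smin=140,chroma=40,amin=8):
    im=d['color'].astype(int);m=((im.min(2)>smin)&(im.max(2)-im.min(2)<chroma)).astype(np.uint8)
    n,l,st,c=cv2.connectedComponentsWithStats(m)
    return [(c[i],st[i],l==i) for i in range(1,n) if amin<=st[i,4]<600]
E
python3 - <<'E'
from h import *;import pickle
for n in ['top','side']:
    d=pickle.load(open(n+'.pkl','rb'))
    for c,st,m in blobs(d):
        z=np.median(d['depth'][m]);X=at_depth(d,c,z)
        if 0.2<X[0]<.8 and abs(X[1])<.5 and X[2]<.15: print(n,c.round(1),st,X.round(4))
t=pickle.load(open('top.pkl','rb'))['color'][170:260,180:430,::-1];cv2.imwrite('pics/c1.png',cv2.resize(t,None,fx=3.2,fy=3.2,interpolation=cv2.INTER_CUBIC))
t=pickle.load(open('side.pkl','rb'))['color'][130:340,220:480,::-1];cv2.imwrite('pics/c2.png',cv2.resize(t,None,fx=2.8,fy=2.8,interpolation=cv2.INTER_CUBIC))
E
```

```text
top [444. 147.] [441 144   8   8  44] [ 0.7609 -0.4216  0.0583]
top [233.5 161.2] [226 154  16  16 186] [0.711  0.2746 0.0073]
top [172.4 197.7] [168 183  10  28 161] [0.5836 0.4715 0.0271]
top [299.4 196.7] [297 193   6   8  17] [0.5916 0.0483 0.053 ]
top [217.9 200.5] [214 196   9   9  57] [0.5745 0.3089 0.0738]
top [235.2 200.1] [230 196  11   9  77] [0.578  0.2593 0.0401]
top [309.2 201.7] [307 198   6   9  18] [0.5757 0.0159 0.0579]
top [227.  209.5] [226 207   3   6  10] [0.5464 0.2826 0.0549]
top [322.2 210.2] [318 206   9   9  68] [ 0.5489 -0.0267  0.0574]
top [237.1 214.1] [236 211   3   7   9] [0.5319 0.2488 0.0578]
top [400.2 215.4] [396 212   9   8  57] [ 0.5358 -0.2795  0.0548]
top [274.  228.5] [274 223   1  12  12] [0.4866 0.1328 0.0118]
top [398.9 226.1] [398 223   3   7  14] [ 0.5011 -0.2761  0.0526]
top [167.8 227.3] [164 226   8   4  27] [0.4853 0.4833 0.0289]
top [273.4 239.2] [273 236   2   8  11] [0.4511 0.1342 0.0116]
side [271.1 130.7] [260 129  24   5  75] [0.5898 0.4701 0.0239]
side [243.6 133.7] [241 132   7   4  16] [0.4904 0.4815 0.0272]
side [280.4 142.4] [277 141   8   4  25] [0.5764 0.3058 0.0773]
side [323.3 154.7] [312 149  26  12 150] [0.7017 0.244  0.0379]
side [286.3 159.4] [283 157   7   6  38] [0.5793 0.2587 0.0408]
side [375.3 180.5] [371 177  10   7  31] [0.7689 0.0215 0.0789]
side [266.2 198.9] [255 196  24   7  42] [0.4739 0.1329 0.0105]
side [313.  203.3] [308 202  11   3  12] [0.5768 0.0169 0.0584]
side [309.5 214.8] [306 212   8   7  41] [ 0.5492 -0.0285  0.0661]
side [322.7 291. ] [319 289   8   5  10] [ 0.4953 -0.2501  0.0539]
side [346.5 296.1] [342 291  10  14  82] [ 0.5383 -0.2816  0.0541]
side [328.9 297.7] [324 294  11   9  28] [ 0.5018 -0.2699  0.052 ]
side [446.2 305.9] [443 304   7   5  10] [ 0.7277 -0.3844  0.0529]
side [470.9 313.4] [466 309  11  10  74] [ 0.7614 -0.4234  0.0604]
side [453.9 315.9] [451 314   8   5  16] [ 0.7286 -0.4111  0.0528]
```

```bash
ls -la pics
```

```text
total 1584
drwxr-xr-x 2 agent agent   4096 Dec  6 21:59 .
drwxr-xr-x 3 agent agent   4096 Dec  6 21:59 ..
-rw-r--r-- 1 agent agent 223744 Dec  6 21:59 c1.png
-rw-r--r-- 1 agent agent 560778 Dec  6 21:59 c2.png
-rw-r--r-- 1 agent agent 440471 Dec  6 21:59 side0.png
-rw-r--r-- 1 agent agent 383169 Dec  6 21:59 top0.png
```

View pics/c1.png

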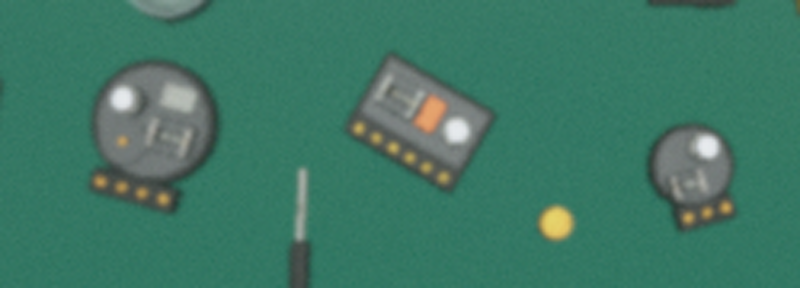

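View pics/c2.png

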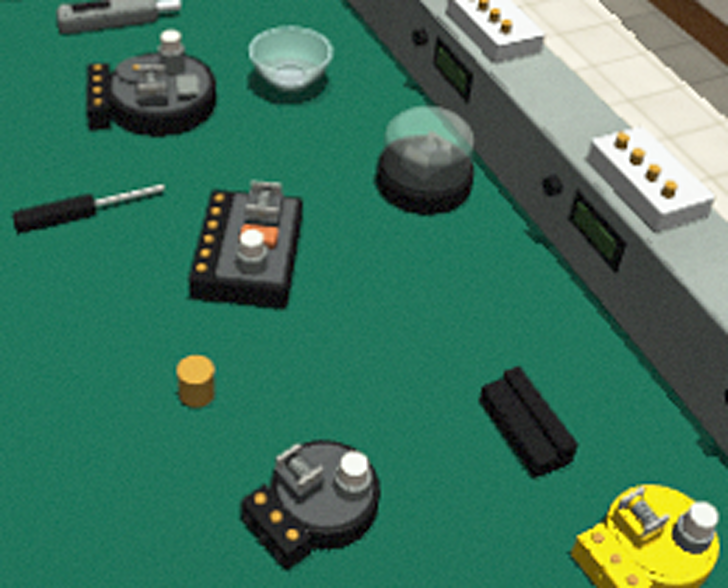

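Top and side views agree on the caps to about 3 mm: large (.575,.308), rect (.549,-.028), small (.537,-.281). The cap spacings fit the meters. I'll shut the fingers and press the large key first.

```bash
cat > press.py <<'E'
from cell import *
import numpy as np,sys
def st(l):
    s=sense();print(l,round(s['t'],2),s['tool_pos'].round(4) if hasattr(s['tool_pos'],'round') else s['tool_pos'],np.round(s['wrist_force'],2),round(s['width'],4));return s
def press(x,y,top,yaw):
    o=[np.pi,0,yaw]
    reach([x,y,max(top+.06,.15)],o);st('above')
    print(servo_line([x,y,top+.010],max_speed=.1,stop_force=5));dwell(.2);st('near')
    print(servo_line([x,y,top-.0145],max_speed=.012,stop_force=7));st('stop');dwell(.15);st('pressed')
def up(x,y):
    servo_line([x,y,.17],max_speed=.12);st('up')
E
python3 - <<'E'
from press import *
set_gripper(0,20);st('shut')
print([solve_ik([.575,.308,.15],[np.pi,0,w]) for w in (-1.28,-.3,.5)])
E
```

```text
shut 0.87 [ 0.1566 -0.5272  0.2313] [ 0.41 -0.12 -0.44] -0.0
[array([ 0.49176091,  0.32126203,  0.2915915 ,  1.54112579,  0.        ,
       -2.94062807]), array([0.49176091, 0.32126203, 0.2915915 , 1.54112579, 0.        ,
       2.36255724]), array([0.49176091, 0.32126203, 0.2915915 , 1.54112579, 0.        ,
       1.56255724])]
```

```bash
python3 - <<'E'
from press import *
import cv2,pickle
reach([.575,.308,.17],[np.pi,0,.5]);st('hi')
d=snapshot('wrist');pickle.dump(d,open('w.pkl','wb'));cv2.imwrite('pics/w1.png',d['color'][:,:,::-1])
E
python3 - <<'E'
from h import *;import pickle
d=pickle.load(open('w.pkl','rb'))
for c,s,m in blobs(d,amin=100): print(c,s,at_height(d,c,.077))
print(proj(d,[.575,.308,.077]))
E
```

```text
hi 4.13 [0.5754 0.3073 0.1701] [-0.54 -0.77 -0.1 ] -0.0004
[254.46443515 225.65690377] [240 217  26  22 239] [0.53536442 0.26097179 0.077     ]
[177.97658863 263.04347826] [150 249  57  30 299] [0.48582939 0.18853562 0.077     ]
[316.74291685 202.67746185]
```

View pics/w1.png

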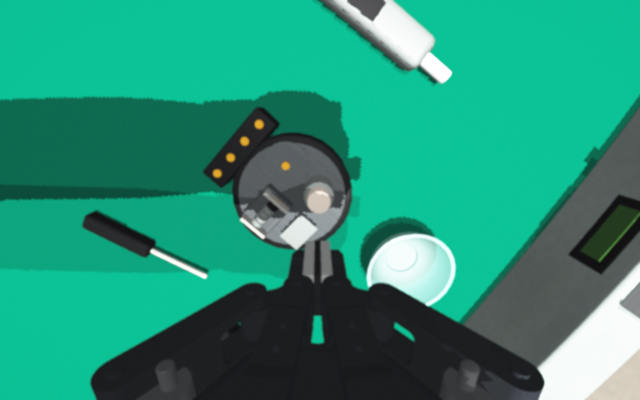

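The wrist view shows the cap at about (319,197), where I predicted (317,203). I'll measure that offset more closely.

```bash
python3 - <<'E'
from h import *;import pickle
d=pickle.load(open('w.pkl','rb'))
for uv in [(319,197),(319,195)]: print(at_height(d,uv,.077))
print(-d['R'].T@d['t'])
p=[proj(d,[.575+.011*np.cos(a),.308+.011*np.sin(a),.077]) for a in np.linspace(0,6.283,40)]
im=d['color'][:,:,::-1].copy()[130:280,220:420]
im=cv2.resize(im,None,fx=4,fy=4,interpolation=cv2.INTER_CUBIC)
cv2.polylines(im,[np.int32((np.array(p)-[220,130]+.5)*4)],True,(0,0,255),1)
cv2.imwrite('pics/w1c.png',im)
E
```

```text
[0.57421704 0.31361942 0.077     ]
[0.57332617 0.31524439 0.077     ]
[0.53781412 0.37699777 0.31166763]
```

View pics/w1c.png

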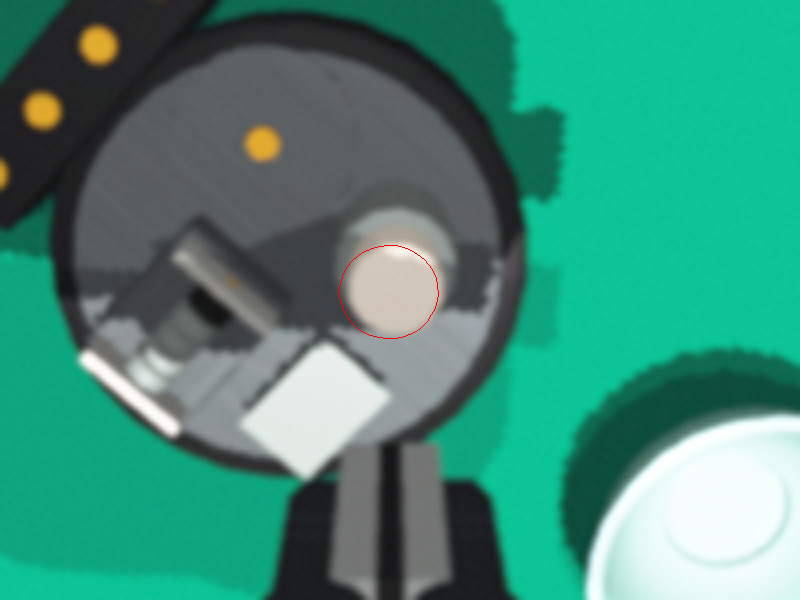

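The projected circle lies on the cap to within about 1 mm, so I'll press here.

```bash
python3 - <<'E'
from press import *
press(.575,.309,.078,.5)
E
```

```text
above 4.43 [0.5745 0.3083 0.1489] [-0.43  0.22  1.51] 0.0005
False
near 5.4 [0.5754 0.3092 0.0889] [-1.01  0.43 -0.02] 0.0002
True
stop 7.25 [0.575  0.309  0.0648] [-2.32 -0.26  7.11] 0.0001
pressed 7.4 [0.575  0.309  0.0649] [-0.98 -0.65  6.13] -0.0003
```

The cap went 13.2 mm down at 6.1 N. About 3 mm of that is spring give, so the key is on its stop at 10 mm. I'll lift and look above the rectangular meter.

```bash
python3 - <<'E'
from press import *
from h import *
up(.575,.309)
reach([.549,-.028,.16],[np.pi,0,-.6]);st('hi')
d=snapshot('wrist')
p=[proj(d,[.549+.011*np.cos(a),-.028+.011*np.sin(a),.067]) for a in np.linspace(0,6.283,40)]
im=d['color'][:,:,::-1].copy()[130:280,220:420]
im=cv2.resize(im,None,fx=4,fy=4,interpolation=cv2.INTER_CUBIC)
cv2.polylines(im,[np.int32((np.array(p)-[220,130]+.5)*4)],True,(0,0,255),1)
cv2.imwrite('pics/w2c.png',im)
d=snapshot('side');cv2.imwrite('pics/s2.png',cv2.resize(d['color'][100:260,220:400,::-1],None,fx=3.5,fy=3.5,interpolation=cv2.INTER_CUBIC))
E
```

```text
up 8.43 [0.5747 0.3088 0.1689] [ 0.39 -0.18 -0.49] -0.0003
hi 9.71 [ 0.5493 -0.0272  0.16  ] [ 0.33  0.   -0.38] 0.0001
```

View pics/w2c.png

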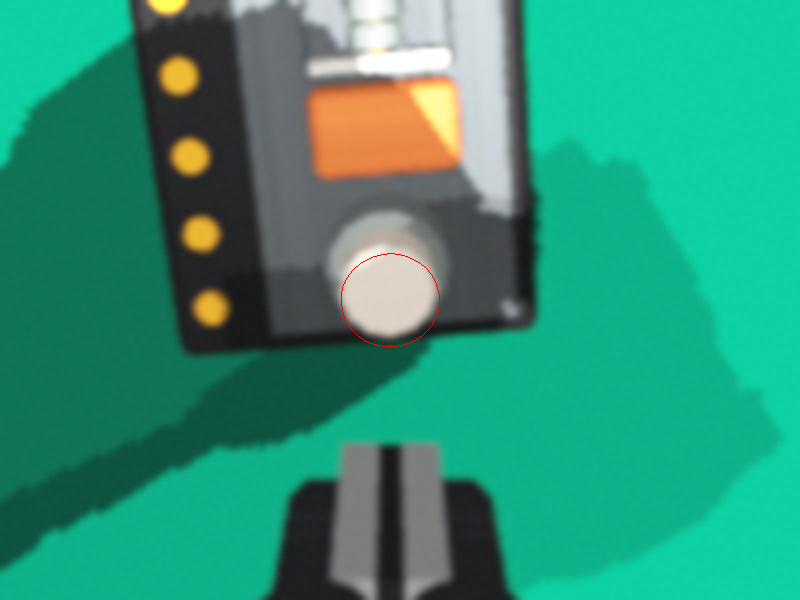

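View pics/s2.png

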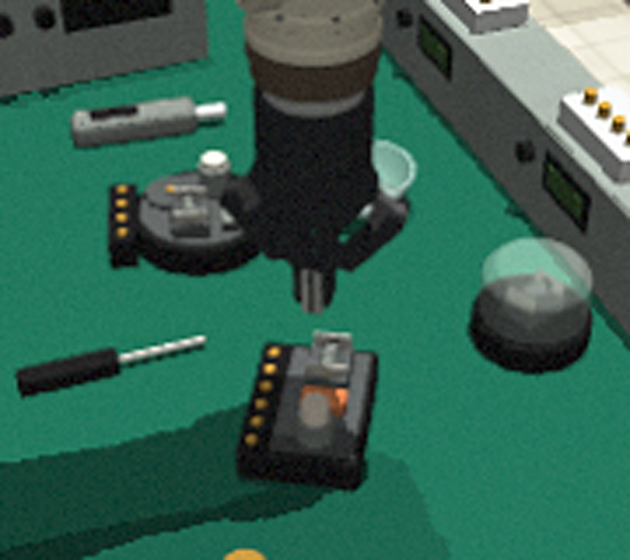

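The circle lies on the rectangular meter's cap, 1–2 mm off, and the side view shows the large key down. I'll shift slightly and press.

```bash
python3 - <<'E'
from press import *
from h import *
press(.5495,-.0270,.068,-.6)
up(.5495,-.0270)
reach([.537,-.281,.16],[np.pi,0,-.5]);st('hi')
d=snapshot('wrist')
p=[proj(d,[.537+.011*np.cos(a),-.281+.011*np.sin(a),.059]) for a in np.linspace(0,6.283,40)]
im=d['color'][:,:,::-1].copy()[130:280,220:420]
im=cv2.resize(im,None,fx=4,fy=4,interpolation=cv2.INTER_CUBIC)
cv2.polylines(im,[np.int32((np.array(p)-[220,130]+.5)*4)],True,(0,0,255),1)
cv2.imwrite('pics/w3c.png',im)
E
```

```text
above 10.06 [ 0.5492 -0.0263  0.1492] [-0.15  0.01 -0.22] -0.0001
False
near 11.12 [ 0.5499 -0.027   0.0787] [0.73 0.09 0.06] 0.0002
True
stop 12.96 [ 0.5495 -0.027   0.0547] [-1.24  0.57  7.55] -0.0002
pressed 13.11 [ 0.5495 -0.027   0.0548] [-1.49 -0.16  4.52] 0.0004
up 14.22 [ 0.5492 -0.027   0.1691] [ 0.27 -0.07  0.89] -0.0
hi 15.22 [ 0.5371 -0.2802  0.1599] [-0.14  0.65 -0.72] -0.0
```

View pics/w3c.png

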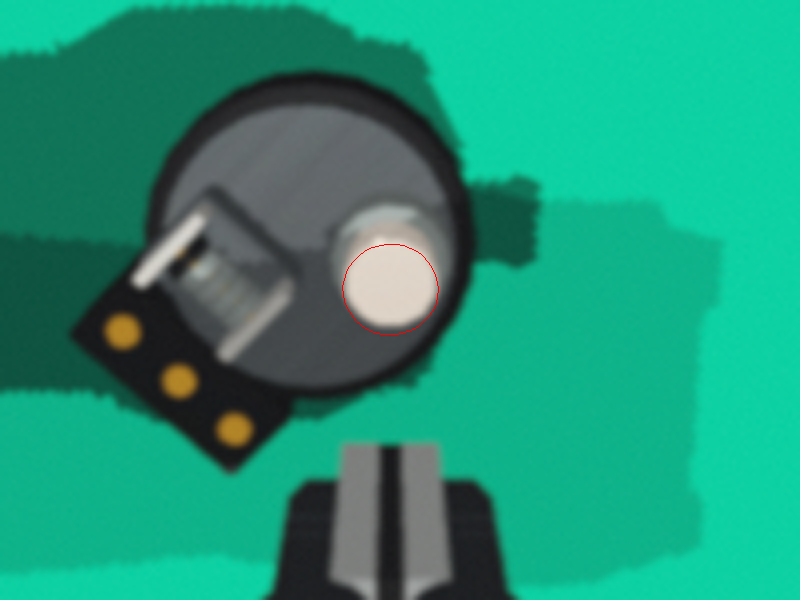

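The rectangular key went 13.2 mm at about 5 N, so it is at its stop. The circle matches the small meter's cap, so I'll press that one.

```bash
python3 - <<'E'
from press import *
from h import *
import pickle
press(.5375,-.2805,.060,-.5)
up(.5375,-.2805)
reach([.25,-.45,.25],[np.pi,0,-1.1]);dwell(.5);st('away')
for n in ('top','side'):
    d=snapshot(n);d0=pickle.load(open(n+'.pkl','rb'))
    cv2.imwrite(f'pics/{n}9.png',d['color'][:,:,::-1])
    for q,(x,y,t) in dict(L=(.575,.309,.078),R=(.5495,-.027,.068),S=(.5375,-.2805,.06)).items():
        m=[np.int32(proj(d,[x,y,t-.005*0-dz]).round()) for dz in (.001,.010)]
        f=lambda D,u:at_depth(D,u,np.median(D['depth'][u[1]-1:u[1]+2,u[0]-1:u[0]+2]))[2]
        print(n,q,f(d0,m[0]).round(4),f(d,m[1]).round(4))
    c=slice(90,270) if n=='top' else slice(110,400)
    a=cv2.absdiff(d['color'],d0['color']).max(2)
    cv2.imwrite(f'pics/{n}9d.png',a*3)
E
```

```text
above 15.53 [ 0.5375 -0.2792  0.1494] [ 0.87 -0.49  0.32] -0.0003
False
near 16.68 [ 0.5378 -0.2807  0.0707] [0.23 0.32 0.3 ] -0.0
True
stop 18.51 [ 0.5375 -0.2805  0.0467] [-0.69  1.15  5.79] 0.0004
pressed 18.66 [ 0.5375 -0.2805  0.0468] [-1.2   1.02  5.73] 0.0003
up 19.84 [ 0.5372 -0.2803  0.169 ] [ 0.08 -0.3   0.35] 0.0002
away 21.63 [ 0.2502 -0.4499  0.25  ] [ 0.37  0.52 -0.15] 0.0005
top L 0.0754 0.0665
top R 0.0653 0.0566
top S 0.0587 0.0475
side L 0.0779 0.0678
side R 0.0669 0.0586
side S 0.0576 0.0499
```

```bash
cd pics; python3 -c "
import cv2,numpy as np
for n,s in (('top',np.s_[120:280,150:490]),('side',np.s_[110:400,180:560])):
    a=cv2.imread(n+'0.png')[s];b=cv2.imread(n+'9.png')[s]
    i=np.vstack([a,b]) if n=='top' else np.hstack([a,b]);f=min(800/i.shape[1],600/i.shape[0]);cv2.imwrite('cmp_'+n+'.png',cv2.resize(i,None,fx=f,fy=f))
"
```

```text
(no output)
```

View pics/cmp_top.png

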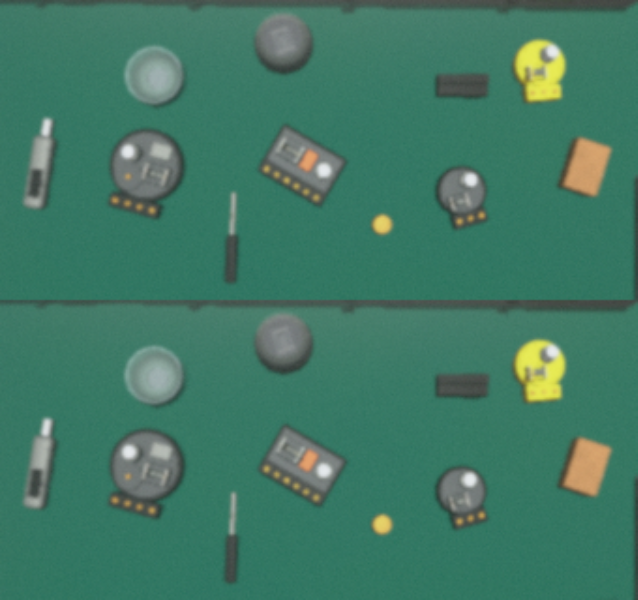

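View pics/cmp_side.png

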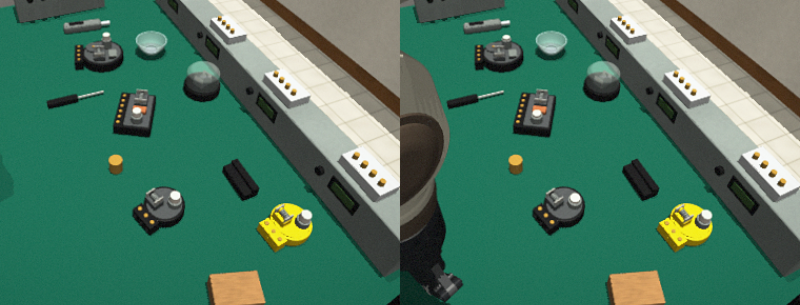

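In the before/after views, nothing has moved except the three keys. The caps now measure about 67, 57.5 and 49 mm high, against 68, 58 and 50 mm expected when fully down.

```bash
python3 - <<'E'
from cell import *
close_job();print(sense()['t'])
E
```

```text
the job is handed in; nothing more can be done
the job is handed in; nothing more can be done
```

I pressed all three test keys fully down, in order (large round, then rectangular, then small round), and handed the job in. I used shut fingers pointing straight down, with a force stop. The arm was clear of everything by about 21.6 s, against the 48 s limit.

- **Force:** the highest wrist force I read was about 7.6 N, well under the 25 N limit. I only read it at points along each press, not continuously.
- **Keys down:** each cap went about 13.2 mm down under load, of which about 3 mm is spring give, so each key is about 10 mm down. After release, the camera depths averaged about 67, 57.5 and 49 mm above the table. Fully down should be 68, 58 and 50 mm, so they agree within the calibration error; the top view reads 1–2.5 mm low.
- **Nothing else moved:** in the before and after pictures from the top and side cameras, the meters and bystanders look unmoved. I compared these by eye and did not measure positions.

No check failed.

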